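Gauge the stand-off insulator and accept it

TASK

Of the three red-brown stand-off insulators only one is the right thickness: it passes the wide upper (go) slot of the steel slot gauge and stops on the narrow (no-go) slot below. Lower that one into the gauge, upright, until it stops on the no-go ledges, then lift it out and stand it upright in the green tray. Leave the other two insulators standing where they are.

Things in the scene. Friction and masses are not known exactly. Their poses are not given: they have to be found in the camera images.
- insulator_mid_mid (a point): centre (half-way up) of the right insulator, the one of medium thickness: an upright red-brown cylinder, 38 mm in diameter, 70 mm tall, shallow grooves round it, brass insert in its top; loose, 0.13 to 0.25 kg; z along its axis. Grip its upper half (fingertips 25 mm or more above its foot), to keep the fingers clear of the gauge's jaws and the tray's wall
- insulator_thick_mid (a point): centre (half-way up) of the thick insulator: the same looks and height (70 mm) but 52 mm in diameter; too thick for the go slot; loose, to be left alone
- insulator_thin_mid (a point): centre (half-way up) of the thin insulator: the same looks and height (70 mm) but 22 mm in diameter; it would fall through the no-go slot; loose, to be left alone
- gauge_ledge (a point): fixed steel slot gauge, 116 x 116 x 46 mm, green bands on the upper jaws, red on the lower: the point midway between its no-go ledges, at their height, 26 mm above the worktop. x along the slots (90 mm, open ends), y across, z up. Go slot above: 44 mm wide, 20 mm deep, its top 8 mm flared to 60 mm. No-go slot below: 27 mm wide. The right insulator on the ledges has its centre 35 mm above this point
- tray_in (a point): centre of the inner floor of the fixed shallow green tray, 140 x 140 mm outside, 25 mm high, walls 4 mm thick, floor 4 mm above the worktop; x and y along its sides, z up

How it is judged:
By the outcome, as a careful person would: the job done as asked, in the order asked, and still so for the second after the job is handed in, with the robot touching nothing.
It also fails if it takes over 48 s, if anything falls off the work surface, if the arm or the gripper's body presses on something with over 40 N, if the wrist force passes 120 N, or if a joint passes its speed limit or range.

ROBOT

A 7-joint arm with a two-finger parallel gripper is mounted at the origin on a cart in front of the work surface, level with it; the furniture and walls round the work are solid. World frame = base frame: x ahead of the robot, y to its left, z up, the work surface at z = 0. Lengths are in m, angles in rad, forces in N, time in s.
With the tool pointing down it reaches from about 0.4 to 0.9 m from the base axis. Payload 5.6 kg.
Tool frame: the origin (TCP) lies at the very end of the fingers, on their centre line; the grasp point (between the pads) lies 19 mm behind it (env.grip_depth is the distance from the TCP to the grasp point, in m); z points along the fingers, y is the line along which they close (so a half turn about z gives the same grasp; the last joint's range is limited). The gripper opens to 92 mm and grips with 3 to 60 N. Pads are 20 mm wide; open, the fingers measure 128 mm over their backs; the gripper's body (75 mm by 189 mm) begins 69 mm behind the grasp point.
Start: joints at [1.214, 0.468, -0.012, 1.603, 0.006, 1.071, -0.056], TCP at [0.201, -0.618, 0.215] pointing down, gripper open.
Joint ranges: [-2.53, 2.53], [-0.31, 2.02], [-1.57, 1.55], [0.28, 2.44], [-1.29, 4.43], [0.15, 1.84], [-2.92, 2.92]. Speed limits (rad/s): [2.57, 2.57, 3.14, 3.14, 3.14, 3.14, 3.14].

INTERFACE

Orientations are given as a unit quaternion [w, x, y, z].
In Python, from bench import env gives the robot as it stands. The module is installed in compiled form; this text tells all that it offers.
- The arm moves only by the tool servo_tool, never from a script. Its argument "motion" is a list of rows, each a list of 5 numbers: the shift along the tool's x, y, z in m, then the turn about the tool's z in rad, then the finger opening in m, from 0 to 0.0919. In form: [[tx, ty, tz, yaw, jaw], ...]. A call has 1 to 20 rows; each row is the pose to reach, as a shift and turn from the pose commanded when the call began, along the tool's axes at that moment; what a row does not reach only later rows make up. A row lasts 1/10 s, in which the tool goes at most 50 mm and 8.59 degrees, less where a joint would pass 70% of its speed; a pose out of reach is approached as far as the arm can. A call with a gripper value outside its range is refused whole. The fingers move at their own pace and stop on an object; the grip force is fixed at half the most. Time passes only in rows, so rows that repeat a pose let the fingers close. It gives the time, the measured TCP pose, the force, the opening and the grip force at its end, in the units of the state.
- env.get_state(): the state, without advancing time (a new reading comes with each control period).
- env.grab_frame(name): name is "scene" or "top" or "wrist"; returns a dict with "pixels" (420x560x3 uint8, blue, green, red), "range_z" (420x560 float32, m along the optical axis (not along the pixel's ray), 0 where there is no reading), "intrinsics" (3x3 intrinsics, pixels), "dist_coeffs" ([k1, k2, p1, p2, k3] as OpenCV has them; the pictures are not rectified), "pose" (4x4, takes a point from camera to world coordinates). Camera axes: x right, y down, z forward; pixel columns grow to the right and rows downward; lengths in m; the calibration is good to about 2 mm. A picture is of the moment at which its call begins.
- env.job_done(): hands the job in; it is judged then, once.
The state is a dict: "time": time; "joints": joint angles; "dq": joint speeds; "tau": joint torques, N m; "eef_pos": TCP position; "eef_rot": TCP orientation; "ft_force": force on the tool from outside, world axes, zero at the start; "torque": the same for the moment, N m; "finger_gap": finger opening in m; "grasp_force": force on a finger pad.
Only numpy, scipy, OpenCV 4.12 (cv2) and the standard library are available. Lean on these libraries where they do the work, as an engineer would, in place of code of your own. Each camera call takes 0.05 s, during which the arm holds its last target. There are 200 camera calls.

## Working session

There is one attempt and no reset: what is moved stays moved. The work goes in short steps, Python scripts to look and compute and a tool call to move; the robot and the scene stay as the last step left them, time stands still between calls to the robot, and variables do not carry over. Pictures are saved under pics/ and viewed, at most 10 in all, crops included, and the job is handed in when it is done.

Besides the shell and the picture viewer there is one more tool, called after ">>>" as name(argument=value, ...) on one line, values as JSON. servo_tool: Moves the arm, as the interface text tells. Its arguments: {"type":"object","properties":{"motion":{"type":"array","items":{"type":"array","items":{"type":"number"}}}},"required":["motion"]}

```bash
mkdir -p pics; python3 - <<'E'
from bench import env
import cv2,numpy as np
s=env.get_state();print(s['time'],s['eef_pos'],s['eef_rot'],s['finger_gap'],env.grip_depth)
for n in("scene","top"):
    f=env.grab_frame(n);cv2.imwrite(f'pics/{n}0.png',f['pixels']);np.savez(f'pics/{n}0.npz',**f)
    print(n,np.round(f['pose'],3).tolist(),np.round(f['intrinsics'],1).tolist(),f['dist_coeffs'])
E
```

```text
0.0 [ 0.20038419 -0.61772949  0.21365625] [-8.45602497e-04  9.87721058e-01  1.56225341e-01 -2.00179098e-04] 0.09201756781723952 0.0187
scene [[-0.635, -0.572, 0.52, -0.047], [-0.773, 0.46, -0.437, 0.497], [0.011, -0.679, -0.734, 0.851], [0.0, 0.0, 0.0, 1.0]] [[532.2, 0.0, 293.8], [0.0, 532.2, 205.9], [0.0, 0.0, 1.0]] [0.05010059 0.         0.         0.         0.        ]
top [[0.027, -0.989, 0.143, 0.423], [-1.0, -0.026, 0.007, 0.04], [-0.003, -0.143, -0.99, 0.897], [0.0, 0.0, 0.0, 1.0]] [[393.0, 0.0, 278.1], [0.0, 393.0, 214.5], [0.0, 0.0, 1.0]] [-0.05547645  0.          0.          0.          0.        ]
```

View pics/top0.png

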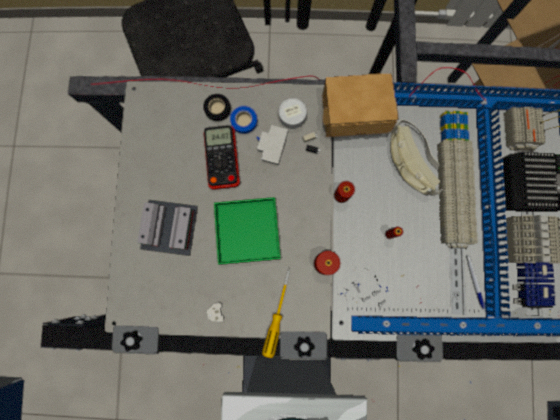

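View pics/scene0.png

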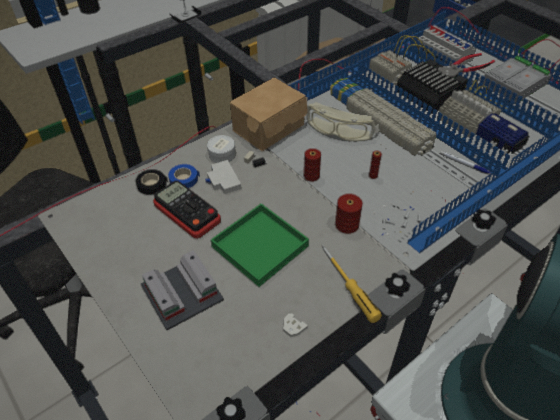

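The top view shows the mid insulator at (345,190), thin at (395,232), thick at (327,262), the gauge at (168,227) with its slot running up and down the image, and the tray at (248,231). The scene view shows the same layout, with all three insulators upright.

```bash
cat > h.py <<'E'
import cv2,numpy as np
def rays(f,uv):
    n=cv2.undistortPoints(np.asarray(uv,float).reshape(-1,1,2),f['intrinsics'],f['dist_coeffs'])[:,0]
    return np.c_[n,np.ones(len(n))]
def plane(f,uv,z):
    d=rays(f,uv)@f['pose'][:3,:3].T; o=f['pose'][:3,3]
    return o+d*((z-o[2])/d[:,2])[:,None]
def cloud(f):
    v,u=np.mgrid[:420,:560]
    P=rays(f,np.c_[u.ravel(),v.ravel()])*f['range_z'].reshape(-1,1)
    return (P@f['pose'][:3,:3].T+f['pose'][:3,3]).reshape(420,560,3)
def red(f):
    h=cv2.cvtColor(f['pixels'],cv2.COLOR_BGR2HSV)
    return ((h[...,0]<8)|(h[...,0]>172))&(h[...,1]>130)&(h[...,2]>40)
def green(f):
    h=cv2.cvtColor(f['pixels'],cv2.COLOR_BGR2HSV)
    return (abs(h[...,0].astype(int)-65)<15)&(h[...,1]>120)
E
python3 - <<'E'
from h import *
for n in("top","scene"):
    f=dict(np.load(f'pics/{n}0.npz')); C=cloud(f); print(n)
    m=red(f)&(f['range_z']>0)
    k,l,st,_=cv2.connectedComponentsWithStats(m.astype(np.uint8))
    for i in range(1,k):
        if st[i,4]<60: continue
        P=C[l==i]; zt=np.percentile(P[:,2],90); 
        T=P[P[:,2]>zt-.006]
        # top disc: fill brass via hull, circle in plane z=.07
        uv=np.argwhere((l==i)&(C[...,2]>zt-.006))[:,::-1]
        (cx,cy),r=cv2.minEnclosingCircle(plane(f,uv,.07)[:,:2].astype(np.float32))
        print(st[i].tolist(),'ztop',zt.round(4),'zmin',P[:,2].min().round(4),'circ',round(cx,4),round(cy,4),round(2*r,4))
    g=green(f); k,l,st,_=cv2.connectedComponentsWithStats(g.astype(np.uint8)); i=1+st[1:,4].argmax()
    P=C[(l==i)&(f['range_z']>0)]; F=P[P[:,2]<.01]; print('tray floor',F.mean(0).round(4),cv2.minAreaRect(P[P[:,2]>.018][:,:2].astype(np.float32)),cv2.minAreaRect(F[:,:2].astype(np.float32)))
    # gauge: points around it above 0.03
    c=np.array([.39,.32]) if 0 else plane(f,[(168,227)] if n=='top' else [(182,290)],.03)[0,:2]; print('guess',c)
    Q=C[(abs(C[...,0]-c[0])<.085)&(abs(C[...,1]-c[1])<.085)&(f['range_z']>0)]
    print('z hist',np.histogram(Q[:,2],bins=np.arange(-.01,.07,.005)))
    H=Q[(Q[:,2]>.036)&(Q[:,2]<.06)]; print('top',len(H),cv2.minAreaRect(H[:,:2].astype(np.float32)),H[:,2].max())
E
```

```text
top
[208, 127, 32, 62, 283] ztop 0.0332 zmin 0.0114 circ 0.6688 0.1732 0.1372
[335, 182, 19, 20, 235] ztop 0.072 zmin 0.0153 circ 0.6015 -0.0976 0.0367
[386, 227, 17, 11, 79] ztop 0.0711 zmin 0.0132 circ 0.5127 -0.2079 0.0213
[314, 251, 26, 24, 429] ztop 0.072 zmin 0.0165 circ 0.4437 -0.0595 0.0511
tray floor [0.5124 0.1156 0.0046] ((0.5120180249214172, 0.11585376411676407), (0.13864395022392273, 0.1384437531232834), 6.337281227111816) ((0.5129621028900146, 0.1156037300825119), (0.13189606368541718, 0.1330416053533554), 6.69773530960083)
guess [0.51362564 0.2905976 ]
z hist (array([   0,  994, 1657,  820,  222,   55,   89,  261,   51,  106,  330,
        755,    6,    0,    0]), array([-0.01 , -0.005,  0.   ,  0.005,  0.01 ,  0.015,  0.02 ,  0.025,
        0.03 ,  0.035,  0.04 ,  0.045,  0.05 ,  0.055,  0.06 ,  0.065]))
top 1183 ((0.5156926512718201, 0.2961703836917877), (0.10605696588754654, 0.09125161916017532), 84.48613739013672) 0.051040127084539644
scene
[454, 53, 27, 12, 77] ztop 0.0616 zmin 0.0425 circ 0.6374 -0.6506 0.0539
[463, 60, 31, 12, 80] ztop 0.0606 zmin 0.045 circ 0.5
[... 281 characters left out ...]
 0.0013 circ 0.6337 0.2046 0.1451
tray floor [0.5164 0.113  0.0051] ((0.5117738246917725, 0.1165999174118042), (0.1418009251356125, 0.13987164199352264), 6.179455280303955) ((0.5122747421264648, 0.11622405797243118), (0.1406255066394806, 0.13894368708133698), 6.17692756652832)
guess [0.50148802 0.29977376]
z hist (array([   5, 1904, 1872, 1132,  158,  106,  228,  288,   91,  198,  567,
        742,    2,    0,    0]), array([-0.01 , -0.005,  0.   ,  0.005,  0.01 ,  0.015,  0.02 ,  0.025,
        0.03 ,  0.035,  0.04 ,  0.045,  0.05 ,  0.055,  0.06 ,  0.065]))
top 1486 ((0.5160347819328308, 0.2959098219871521), (0.10448988527059555, 0.09476659446954727), 84.53140258789062) 0.05037866716592654
```

```bash
python3 - <<'E'
import cv2
a=cv2.imread('pics/top0.png')[185:270,120:215];b=cv2.imread('pics/scene0.png')[240:335,130:235]
a=cv2.resize(a,(400,400*85//95),interpolation=2);b=cv2.resize(b,(395,357),interpolation=2)
cv2.imwrite('pics/g.png',cv2.hconcat([a,b]) if a.shape[0]==b.shape[0] else cv2.hconcat([a,cv2.resize(b,(395,a.shape[0]))]))
E
```

```text
(no output)
```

View pics/g.png

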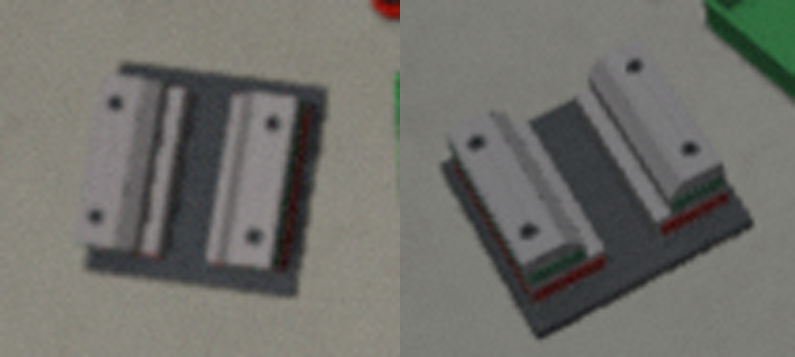

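The gauge crop shows the slot between the jaws, with its long axis tilted about −5.5° from world x. Both views agree to within 2 mm, so next is a hover over the mid insulator.

>>> servo_tool(motion=[[0.03,-0.021,0,0.1,0.09],[0.07,-0.048,0,0.2,0.09],[0.11,-0.075,0,0.3,0.09],[0.15,-0.103,0,0.41,0.09],[0.19,-0.13,0,0.41,0.09],[0.23,-0.158,0,0.41,0.09],[0.27,-0.185,0,0.41,0.09],[0.31,-0.213,0,0.41,0.09],[0.35,-0.24,0,0.41,0.09],[0.39,-0.268,0,0.41,0.09],[0.43,-0.295,0,0.41,0.09],[0.47,-0.323,0,0.41,0.09],[0.51,-0.35,0,0.41,0.09],[0.53,-0.364,0,0.41,0.09],[0.542,-0.372,0,0.41,0.09],[0.542,-0.372,0,0.41,0.09],[0.542,-0.372,0,0.41,0.09]])

```text
time: 1.8
eef_pos: [0.6005, -0.0988, 0.2142]
eef_rot: [0.001, 0.999, -0.049, -0.001]
ft_force: [-0.5, 0.4, 0.6]
finger_gap: 0.0898
grasp_force: 0.0
```

```bash
python3 - <<'E'
from h import *
from bench import env
f=env.grab_frame("wrist");cv2.imwrite('pics/w1.png',f['pixels']);np.savez('pics/w1.npz',**f)
s=env.get_state();print(s['time'],s['eef_pos'],s['eef_rot'],s['ft_force'],s['joints'])
print(np.round(f['pose'],3).tolist())
C=cloud(f);m=red(f)&(f['range_z']>0)
k,l,st,_=cv2.connectedComponentsWithStats(m.astype(np.uint8))
for i in range(1,k):
    if st[i,4]<200: continue
    P=C[l==i]; zt=np.percentile(P[:,2],90)
    uv=np.argwhere((l==i)&(C[...,2]>zt-.005))[:,::-1]
    c,r=cv2.minEnclosingCircle(plane(f,uv,.07)[:,:2].astype(np.float32)); print(st[i].tolist(),zt,c,2*r)
E
```

```text
1.85 [ 0.60033585 -0.09943391  0.21433302] [ 5.91703653e-04  9.98774059e-01 -4.94952214e-02 -5.02051496e-04] [-0.22599978 -0.55689404  0.5775111 ] [ 0.2568272   0.4105007  -0.19355591  1.69882005  0.09043303  1.04188243
 -1.63662737]
[[-0.098, -0.952, -0.289, 0.682], [-0.995, 0.094, 0.027, -0.106], [0.002, 0.29, -0.957, 0.385], [0.0, 0.0, 0.0, 1.0]]
[1, 62, 80, 144, 1903] 0.01890212288327926 (0.6817741990089417, 0.14002260565757751) 0.1329445093870163
[262, 178, 36, 36, 818] 0.07169759233523729 (0.6016113758087158, -0.09823181480169296) 0.03683621808886528
[5, 250, 21, 57, 250] 0.020814116497185557 (0.5377731323242188, 0.19409698247909546) 0.06624516099691391
[239, 312, 44, 28, 905] 0.07142033612559419 (0.44526776671409607, -0.06114370748400688) 0.05121754854917526
```

View pics/w1.png

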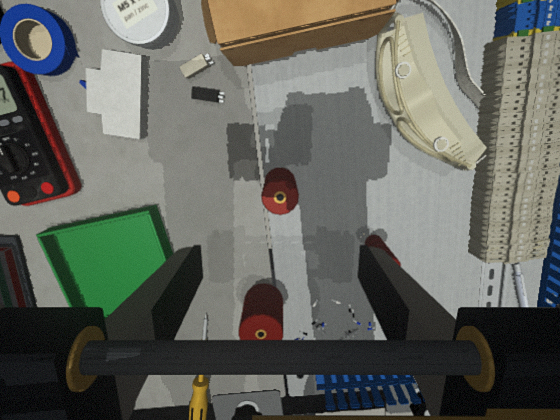

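The wrist view shows the mid insulator centred between the fingers at (280,193), matching the other views. Going down to grip.

>>> servo_tool(motion=[[0.001,-0.0015,0.04,0,0.09],[0.001,-0.0015,0.08,0,0.09],[0.001,-0.0015,0.11,0,0.09],[0.001,-0.0015,0.14,0,0.08],[0.001,-0.0015,0.165,0,0.07],[0.001,-0.0015,0.178,0,0.06],[0.001,-0.0015,0.178,0,0.055],[0.001,-0.0015,0.178,0,0.05],[0.001,-0.0015,0.178,0,0.045],[0.001,-0.0015,0.178,0,0.042],[0.001,-0.0015,0.178,0,0.038],[0.001,-0.0015,0.178,0,0.034],[0.001,-0.0015,0.178,0,0.02],[0.001,-0.0015,0.178,0,0.02],[0.001,-0.0015,0.178,0,0.02],[0.001,-0.0015,0.178,0,0.02]])

```text
time: 3.45
eef_pos: [0.6032, -0.0964, 0.0376]
eef_rot: [0.0, 0.999, -0.048, 0.001]
ft_force: [0.1, -1.4, 6.6]
finger_gap: 0.0377
grasp_force: 30.0
```

>>> servo_tool(motion=[[0,0,-0.01,0,0.02],[0,0,-0.03,0,0.02],[0,0,-0.06,0,0.02],[-0.005,-0.015,-0.09,0,0.02],[-0.015,-0.045,-0.11,0,0.02],[-0.028,-0.085,-0.12,0,0.02],[-0.041,-0.125,-0.12,0,0.02],[-0.054,-0.165,-0.12,0,0.02],[-0.067,-0.205,-0.12,0,0.02],[-0.08,-0.245,-0.12,0,0.02],[-0.093,-0.285,-0.12,0,0.02],[-0.106,-0.325,-0.12,0,0.02],[-0.115,-0.355,-0.12,0,0.02],[-0.121,-0.373,-0.12,0,0.02],[-0.124,-0.382,-0.12,0,0.02],[-0.124,-0.382,-0.12,0,0.02],[-0.124,-0.382,-0.12,0,0.02],[-0.124,-0.382,-0.12,0,0.02]])

```text
time: 5.25
eef_pos: [0.5164, 0.2945, 0.1565]
eef_rot: [0.001, 0.999, -0.049, -0.0]
ft_force: [0.7, -0.6, -1.9]
finger_gap: 0.0375
grasp_force: 30.0
```

```bash
cat > look.py <<'E'
from h import *
from bench import env
import sys
t=sys.argv[1]
s=env.get_state();print(s['time'],s['eef_pos'],s['eef_rot'],s['ft_force'],s['finger_gap'],s['grasp_force'])
for n in sys.argv[2:]:
    f=env.grab_frame(n);cv2.imwrite(f'pics/{n}{t}.png',f['pixels']);np.savez(f'pics/{n}{t}.npz',**f)
    C=cloud(f);m=red(f)&(f['range_z']>0)
    k,l,st,_=cv2.connectedComponentsWithStats(m.astype(np.uint8))
    for i in range(1,k):
        if st[i,4]<60: continue
        P=C[l==i]; print(n,st[i].tolist(),'z',P[:,2].min().round(3),P[:,2].max().round(3),'med',np.median(P,0).round(4),'mid xy range',np.percentile(P,[2,98],axis=0).round(4)[:,:2].tolist())
    Q=C[(abs(C[...,0]-.516)<.075)&(abs(C[...,1]-.296)<.075)&(f['range_z']>0)&~red(f)]
    H=Q[(Q[:,2]>.038)&(Q[:,2]<.055)]
    if len(H): print('gauge top',len(H),cv2.minAreaRect(H[:,:2].astype(np.float32)))
E
python3 look.py 2 wrist scene top
python3 -c "
import cv2
a=cv2.imread('pics/wrist2.png');b=cv2.imread('pics/scene2.png')[150:350,80:347]
cv2.imwrite('pics/c2.png',cv2.vconcat([cv2.resize(a,(400,300)),cv2.resize(b,(400,300))]))"
```

```text
5.25 [0.51640482 0.29454191 0.15648411] [ 5.00180337e-04  9.98781643e-01 -4.93455072e-02 -1.57064634e-06] [ 0.67674816 -0.56779201 -1.91015866] 0.03752217091406728 29.996531903743744
wrist [347, 0, 96, 94, 1295] z 0.005 0.034 med [0.6279 0.2112 0.0178] mid xy range [[0.607, 0.1481], [0.6792, 0.2198]]
wrist [428, 49, 17, 18, 232] z 0.033 0.038 med [0.6274 0.1555 0.036 ] mid xy range [[0.6213, 0.1495], [0.6333, 0.1614]]
wrist [242, 215, 77, 111, 5747] z 0.12 0.191 med [0.5245 0.294  0.189 ] mid xy range [[0.4997, 0.2783], [0.533, 0.3112]]
gauge top 5962 ((0.5150662064552307, 0.2976912558078766), (0.10423655807971954, 0.09225776046514511), 84.30902862548828)
scene [454, 53, 27, 12, 78] z 0.043 0.064 med [ 0.648  -0.6941  0.0552] mid xy range [[0.6417, -0.7489], [0.6553, -0.6371]]
scene [463, 60, 31, 12, 77] z 0.044 0.065 med [ 0.6006 -0.6668  0.0569] mid xy range [[0.595, -0.7496], [0.6105, -0.6331]]
scene [370, 153, 11, 25, 160] z 0.005 0.073 med [ 0.5085 -0.2028  0.0402] mid xy range [[0.504, -0.2115], [0.516, -0.1983]]
scene [336, 194, 26, 39, 769] z 0.002 0.075 med [ 0.4335 -0.0491 
[... 207 characters left out ...]
248] z 0.002 0.024 med [0.6133 0.1814 0.0161] mid xy range [[0.607, 0.1429], [0.6281, 0.2105]]
gauge top 1415 ((0.5153030753135681, 0.29587167501449585), (0.10440287739038467, 0.09255526214838028), 83.95820617675781)
top [208, 127, 32, 62, 285] z 0.011 0.039 med [0.6326 0.1528 0.0195] mid xy range [[0.6081, 0.1395], [0.7449, 0.2044]]
top [386, 227, 16, 11, 80] z 0.014 0.073 med [ 0.5108 -0.2008  0.0522] mid xy range [[0.5041, -0.212], [0.5221, -0.1982]]
top [314, 251, 26, 24, 424] z 0.017 0.076 med [ 0.4432 -0.0573  0.0705] mid xy range [[0.4218, -0.0824], [0.4659, -0.0367]]
gauge top 608 ((0.5157815217971802, 0.29547005891799927), (0.10487021505832672, 0.09009774774312973), 84.489013671875)
```

View pics/c2.png

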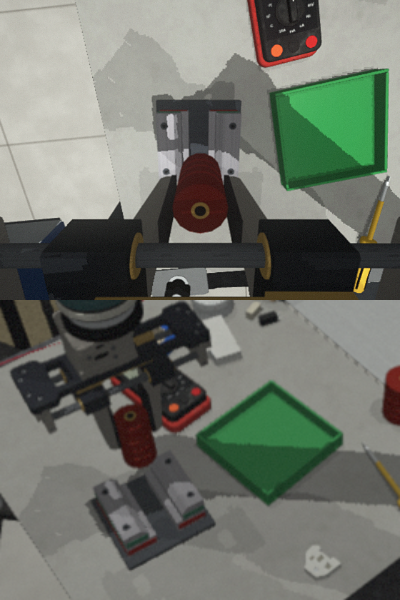

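The insulator hangs upright in the gripper above the slot, at (200,190) in the wrist half and (133,430) in the scene half. I'll shift 2 mm across and lower to just above the flare.

>>> servo_tool(motion=[[0,-0.002,0.01,0,0.02],[0,-0.002,0.03,0,0.02],[0,-0.002,0.05,0,0.02],[0,-0.002,0.06,0,0.02],[0,-0.002,0.065,0,0.02],[0,-0.002,0.068,0,0.02],[0,-0.002,0.068,0,0.02],[0,-0.002,0.068,0,0.02]])

```text
time: 6.2
eef_pos: [0.5164, 0.2987, 0.0892]
eef_rot: [-0.0, 0.999, -0.048, 0.001]
ft_force: [-0.3, 0.3, -1.3]
finger_gap: 0.0372
grasp_force: 30.0
```

```bash
python3 look.py 3 wrist scene|grep -E "^[0-9]|gauge|0.1 |\[1"
python3 -c "
import cv2
a=cv2.imread('pics/wrist3.png')[120:360,140:460];b=cv2.imread('pics/scene3.png')[220:340,120:280]
cv2.imwrite('pics/c3.png',cv2.vconcat([cv2.resize(a,(400,300)),cv2.resize(b,(400,300))]))"
```

```text
6.2 [0.5164336  0.29866097 0.08924549] [-3.18263932e-04  9.98840832e-01 -4.81313137e-02  5.16657835e-04] [-0.31394587  0.29076116 -1.34777177] 0.03724589899236014 29.996620416641235
gauge top 7413 ((0.522097110748291, 0.29699328541755676), (0.10465932637453079, 0.07769256830215454), 83.93553161621094)
scene [370, 153, 11, 25, 158] z 0.005 0.074 med [ 0.5081 -0.2024  0.0404] mid xy range [[0.5038, -0.2127], [0.5154, -0.1981]]
scene [191, 220, 26, 18, 172] z 0.001 0.185 med [0.6113 0.1836 0.015 ] mid xy range [[0.5353, 0.1562], [0.6189, 0.2366]]
scene [161, 247, 26, 39, 676] z 0.053 0.129 med [0.5022 0.3021 0.1046] mid xy range [[0.4963, 0.2827], [0.5285, 0.3159]]
gauge top 1326 ((0.515009343624115, 0.29581373929977417), (0.10473323613405228, 0.09326394647359848), 84.41077423095703)
```

View pics/c3.png

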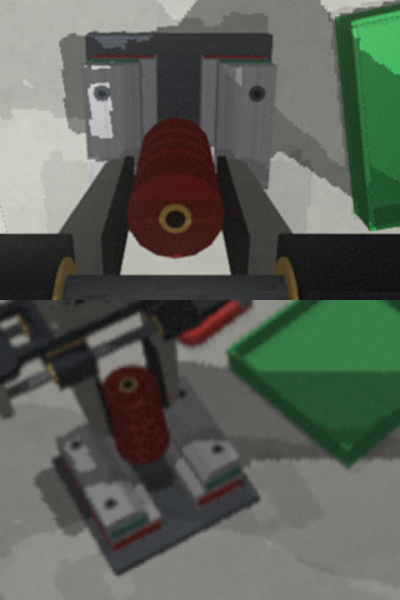

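```bash
python3 - <<'E'
from h import *
v=np.array([.096,.995])
for n in('wrist3','wrist2','scene3'):
    f=dict(np.load(f'pics/{n}.npz'));C=cloud(f);r=red(f)&(f['range_z']>0)
    P=C[r&(abs(C[...,0]-.516)<.03)&(abs(C[...,1]-.297)<.03)&(C[...,2]>.06)]
    z=P[:,2].max()
    T=P[P[:,2]>np.percentile(P[:,2],97)-.006]; c,rr=cv2.minEnclosingCircle(T[:,:2].astype(np.float32))
    print(n,'ztop',z,'circ',c,2*rr,'across',np.dot(c,v))
    for a in (0.01,.02,.03,.04,.05):
        S=P[abs(P[:,2]-(z-.003-a))<.004]@np.r_[v,0][:,None] if len(P) else []
        if len(S)>10: print('  ',a,np.percentile(S,[1,99]).round(4),np.percentile(S,[1,99]).mean().round(4))
    Q=C[(abs(C[...,0]-.516)<.075)&(abs(C[...,1]-.296)<.075)&(f['range_z']>0)&~r]
    H=Q[(Q[:,2]>.040)&(Q[:,2]<.053)][:,:2]; s=H@v; m=(s.min()+s.max())/2
    print('  jaw extents',np.percentile(s,[.5,99.5]).round(4),'mid',np.percentile(s,[.5,99.5]).mean().round(4),'inner',s[s<m-.01].max().round(4),s[s>m+.01].min().round(4))
E
```

```text
wrist3 ztop 0.12428126926391642 circ (0.5146358609199524, 0.2990092635154724) 0.038769811391830444 across 0.34691925984621047
   0.01 [0.3289 0.364 ] 0.3465
   0.02 [0.3291 0.3636] 0.3463
   0.03 [0.3296 0.3637] 0.3466
   0.04 [0.3296 0.3637] 0.3466
   0.05 [0.3303 0.3636] 0.347
  jaw extents [0.2939 0.3973] mid 0.3456 inner 0.3237 0.3622
wrist2 ztop 0.19139838476818918 circ (0.5149157643318176, 0.2944612503051758) 0.039144013077020645 across 0.3424208574295044
   0.01 [0.3256 0.3596] 0.3426
   0.02 [0.3251 0.3595] 0.3423
   0.03 [0.3269 0.3589] 0.3429
   0.04 [0.3265 0.3595] 0.343
   0.05 [0.3262 0.3589] 0.3426
  jaw extents [0.294  0.3974] mid 0.3457 inner 0.3236 0.3676
scene3 ztop 0.12917140882122224 circ (0.5137907862663269, 0.2992110252380371) 0.0387725867331028 across 0.3470388855934143
   0.01 [0.3286 0.3632] 0.3459
   0.02 [0.3293 0.3634] 0.3464
   0.03 [0.3292 0.3637] 0.3464
   0.04 [0.3332 0.3624] 0.3478
   0.05 [0.3324 0.364 ] 0.3482
  jaw extents [0.2926 0.3956] mid 0.3441 inner 0.3218 0.3604
```

Insulator sits about 1.2 mm too far to +y of the slot centre. I'll correct it and lower slowly.

>>> servo_tool(motion=[[0,0.0012,0.003,0,0.02],[0,0.0012,0.006,0,0.02],[0,0.0012,0.009,0,0.02],[0,0.0012,0.012,0,0.02],[0,0.0012,0.015,0,0.02],[0,0.0012,0.018,0,0.02],[0,0.0012,0.02,0,0.02],[0,0.0012,0.022,0,0.02],[0,0.0012,0.023,0,0.02],[0,0.0012,0.024,0,0.02],[0,0.0012,0.024,0,0.02]])

```text
time: 7.4
eef_pos: [0.5158, 0.2972, 0.0645]
eef_rot: [0.0, 0.999, -0.048, -0.0]
ft_force: [-1.0, 0.4, -2.2]
finger_gap: 0.0376
grasp_force: 30.0
```

No contact force yet, so the slot is clear. Continuing in 1 mm steps.

>>> servo_tool(motion=[[0,0,0.001,0,0.02],[0,0,0.002,0,0.02],[0,0,0.003,0,0.02],[0,0,0.003,0,0.02]])

```text
time: 7.8
eef_pos: [0.5163, 0.2973, 0.0635]
eef_rot: [0.0, 0.999, -0.048, 0.001]
ft_force: [-3.9, -3.3, 12.2]
finger_gap: 0.0376
grasp_force: 30.0
```

```bash
python3 - <<'E'
from h import *
from bench import env
for n in('wrist','scene'):
    f=env.grab_frame(n);C=cloud(f);r=red(f)&(f['range_z']>0)
    P=C[r&(abs(C[...,0]-.516)<.03)&(abs(C[...,1]-.297)<.03)&(C[...,2]>.06)]
    print(n,np.percentile(P[:,2],[50,90,97,99.5]).round(4))
    cv2.imwrite(f'pics/{n}4.png',f['pixels'])
s=env.get_state();print(s['time'],s['eef_pos'],s['ft_force'],s['torque'])
a=cv2.imread('pics/wrist4.png')[120:360,140:460];b=cv2.imread('pics/scene4.png')[220:340,120:280]
cv2.imwrite('pics/c4.png',cv2.vconcat([cv2.resize(a,(400,300)),cv2.resize(b,(400,300))]))
E
```

```text
wrist [0.0963 0.0973 0.0976 0.0981]
scene [0.0931 0.0967 0.0974 0.0986]
7.9 [0.51624015 0.29725361 0.06349765] [-4.30602849 -2.95473817 12.21444666] [-0.60164709  0.86590429 -0.01449158]
```

View pics/c4.png

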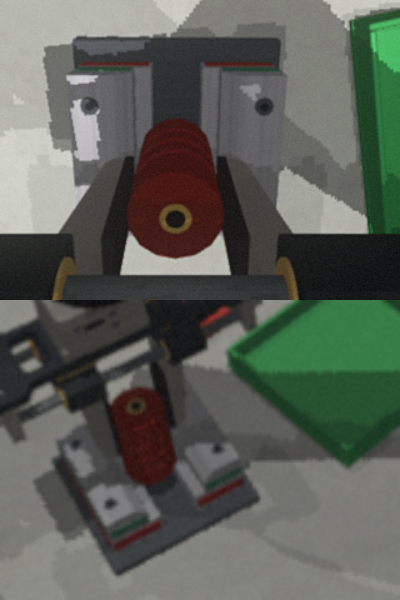

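The insulator stands in the slot with its top at about 0.097 m (0.096 expected). Force was 12 N up, so it has stopped on the ledges. Lifting out and carrying to the tray.

>>> servo_tool(motion=[[0,0,-0.003,0,0.02],[0,0,-0.01,0,0.02],[0,0,-0.025,0,0.02],[0,0,-0.045,0,0.02],[0,0,-0.06,0,0.02],[0.001,0.01,-0.07,0,0.02],[0.002,0.03,-0.07,0,0.02],[0.004,0.06,-0.07,0,0.02],[0.007,0.09,-0.07,0,0.02],[0.009,0.12,-0.07,0,0.02],[0.011,0.15,-0.07,0,0.02],[0.0125,0.17,-0.07,0,0.02],[0.0135,0.18,-0.065,0,0.02],[0.0135,0.18,-0.045,0,0.02],[0.0135,0.18,-0.025,0,0.02],[0.0135,0.18,-0.01,0,0.02],[0.0135,0.18,0.002,0,0.02],[0.0135,0.18,0.01,0,0.02],[0.0135,0.18,0.013,0,0.02],[0.0135,0.18,0.013,0,0.02]])

```text
time: 9.9
eef_pos: [0.512, 0.1168, 0.0484]
eef_rot: [0.0, 0.999, -0.048, -0.0]
ft_force: [-0.5, -0.7, -0.8]
finger_gap: 0.0375
grasp_force: 30.0
```

>>> servo_tool(motion=[[0,0,0.002,0,0.02],[0,0,0.004,0,0.02],[0,0,0.005,0,0.02],[0,0,0.006,0,0.02],[0,0,0.007,0,0.02],[0,0,0.007,0,0.02]])

```text
time: 10.5
eef_pos: [0.5121, 0.1167, 0.0416]
eef_rot: [0.0, 0.999, -0.048, 0.0]
ft_force: [-0.0, 0.1, -1.5]
finger_gap: 0.0371
grasp_force: 30.0
```

>>> servo_tool(motion=[[0,0,0.0005,0,0.02],[0,0,0.001,0,0.02],[0,0,0.0015,0,0.02],[0,0,0.0015,0,0.02]])

```text
time: 10.9
eef_pos: [0.5122, 0.1167, 0.0416]
eef_rot: [0.0, 0.999, -0.048, 0.0]
ft_force: [-4.7, -1.3, 14.4]
finger_gap: 0.0375
grasp_force: 30.0
```

Contact with the tray floor. I'll ease off 1 mm and open slowly.

>>> servo_tool(motion=[[0,0,-0.001,0,0.02],[0,0,-0.001,0,0.036],[0,0,-0.001,0,0.038],[0,0,-0.001,0,0.041],[0,0,-0.001,0,0.045],[0,0,-0.001,0,0.05],[0,0,-0.001,0,0.06],[0,0,-0.001,0,0.07],[0,0,-0.001,0,0.08],[0,0,-0.001,0,0.085],[0,0,-0.001,0,0.085],[0,0,-0.02,0,0.085],[0,0,-0.05,0,0.085],[0,0,-0.09,0,0.085],[0,0,-0.13,0,0.085],[0,0,-0.15,0,0.085],[0,0,-0.15,0,0.085],[0,0,-0.15,0,0.085]])

```text
time: 12.7
eef_pos: [0.5118, 0.1165, 0.1898]
eef_rot: [0.0, 0.999, -0.048, 0.0]
ft_force: [-0.4, -0.4, -0.5]
finger_gap: 0.0853
grasp_force: 0.0
```

```bash
python3 look.py 5 scene wrist | grep -v gauge
```

```text
12.7 [0.51175164 0.11654819 0.18984136] [ 1.07504723e-04  9.98839692e-01 -4.81586373e-02  6.47610958e-05] [-0.37137629 -0.38576955 -0.45956024] 0.08526800936518546 0.0
scene [454, 53, 27, 12, 78] z 0.043 0.063 med [ 0.6476 -0.688   0.0558] mid xy range [[0.6419, -0.7539], [0.6535, -0.6376]]
scene [463, 60, 31, 12, 78] z 0.043 0.064 med [ 0.6008 -0.6651  0.0568] mid xy range [[0.5941, -0.7475], [0.611, -0.6335]]
scene [370, 152, 11, 26, 161] z 0.006 0.073 med [ 0.5083 -0.2027  0.0408] mid xy range [[0.5037, -0.2112], [0.5154, -0.1986]]
scene [336, 194, 26, 39, 766] z 0.001 0.075 med [ 0.4329 -0.0493  0.0589] mid xy range [[0.4192, -0.0801], [0.4625, -0.0359]]
scene [154, 199, 66, 39, 464] z 0.004 0.025 med [0.623  0.2088 0.0163] mid xy range [[0.6077, 0.1442], [0.7375, 0.2251]]
scene [250, 217, 19, 35, 515] z 0.007 0.078 med [0.5005 0.1235 0.0572] mid xy range [[0.4933, 0.1038], [0.5248, 0.1347]]
wrist [178, 0, 70, 108, 907] z 0.006 0.031 med [0.6228 0.1485 0.0178] mid xy range [[0.6068, 0.1396], [0.6929, 0.2037]]
wrist [219, 70, 15, 16, 181] z 0.034 0.038 med [0.6272 0.1555 0.0355] mid xy range [[0.6213, 0.1496], [0.6333, 0.1615]]
wrist [178, 81, 15, 16, 161] z 0.034 0.037 med [0.6218 0.1947 0.0355] mid xy range [[0.6153, 0.1889], [0.628, 0.2012]]
wrist [261, 192, 38, 33, 625] z 0.068 0.077 med [0.5044 0.1142 0.0748] mid xy range [[0.494, 0.1009], [0.5207, 0.1337]]
wrist [415, 210, 81, 68, 2942] z 0.002 0.073 med [ 0.4497 -0.0515  0.0703] mid xy range [[0.4223, -0.0815], [0.4677, -0.0352]]
```

View pics/scene5.png

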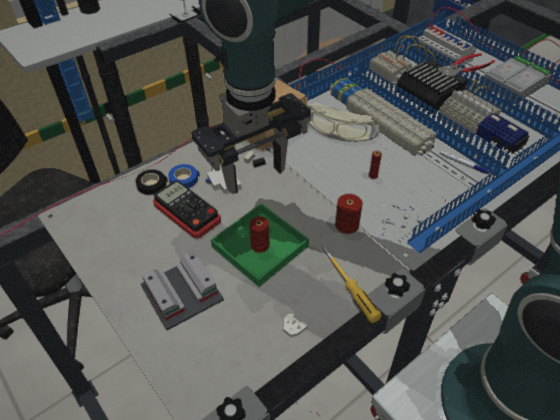

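The insulator stands upright in the tray at (260,234). The thin one (375,165) and thick one (348,213) haven't moved, and the gripper is clear.

```bash
python3 -c "
from bench import env
print(env.job_done())"
```

```text
the job is handed in; nothing more can be done
None
```

The medium insulator went into the gauge, stopped on the no-go ledges, and now stands upright in the green tray; the other two were not moved, and the job was handed in at about 13 s of the 48 s limit.

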